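# Latch the repaired case and show its socket to the inspection camera

### The job

While the small metal case sits in its black nest, turn the steel turnbutton on top fully home, lengthwise over the grey lid. Then lift the case out and hold it in the air before the inspection camera, lid side up and not rolled, its socket end squarely facing the lens along the camera's downward-tipped line of sight, with the socket centred about 75 mm from the lens. Finish while still holding it there, quite still, without touching the camera or disturbing the tin, the orange drive and the screwdriver.

Things in the scene. Friction and masses are not known exactly. Their poses are not given: they have to be found in the camera images.
- nest: Black plastic cradle fixed to the bench, 120 x 66 mm, its floor 8 mm above the bench, with lips to 18 mm round the case's ends and corners. Over the middle 78 mm its long sides are open and the floor only 46 mm wide, so fingers can go down beside the case. Origin: centre of its underside, on the bench; x along its length, z up.
- case: Aluminium case, 100 (x) x 50 (y) x 32 (z) mm, 0.2 to 0.4 kg, loose in the nest with 1.7 mm play, axes as the nest's at the start. Origin: centre of its underside, at the start 8 mm above the bench; z up through the lid, +x towards the socket end; the turnbutton is on top of the other end. Long sides flat, gripped across the middle, where it balances.
- socket (a point): Middle of the socket (black slot in a steel shell, 22 x 13 mm) on the case's +x end face: at case x = 50, y = 0, z = 16 mm. Axes as the case.
- lid: Grey plastic lid, 69 x 40.5 x 4 mm, lying loose in a rebate of the case, its top level with the case's top, with about 1 mm play. Origin: centre of its underside, at case x = 10, y = 0, z = 28 mm. It must stay there.
- button_fin (a point): Middle of the turnbutton's finger fin: an upright steel rib 34 mm long, 7 mm thick, 13 mm high on a 12 mm wide bar, its top 48.5 mm above the case's underside (16.5 above the case's top). x runs along the fin to its tip, z up. The pivot, parallel to case z at case x = -36, y = 0 mm, lies 7 mm behind this point along the fin; the tip is 24 mm from it.
- turnbutton (a joint): Angle of the turnbutton, rad, about the case's z: 0 = home against its stop, the fin pointing lengthwise (+x) over the lid; positive = turned counter-clockwise seen from above, at about 1.5 it points across the case to +y and the lid is free. It stays where it is left (friction about 0.03 N m).
- head: Inspection camera head: black body, steel lens barrel 42 mm across tapering to 26, lens 250 mm above the bench. Origin: middle of the lens glass at the barrel's tip. It looks along its own -x, tipped 0.349 rad (20 degrees) down; y is level, z up. A rightly held case has its axes parallel to the head's (x to x, y to y, z to z), the socket at head (-75, 0, 0) mm.
- stand: Camera's fixed stand: a 110 mm round foot, 14 mm high, and a 20 mm post 284 mm high, carrying the head. Origin: the spot on the bench straight below the lens; the post's axis is 90 mm from it along the stand's +x, which is the head's x laid level; z up.
- tin: Round brass tin with a pale metal top, 60 mm across, 32 mm high, loose on the bench; a bystander. Origin: centre of its underside.
- drive: Orange rugged drive, 75 x 120 x 20 mm, loose on the bench; a bystander. Origin: centre of its underside.
- driver: Screwdriver 160 mm long, lying loose on the bench; a bystander. Origin: on its underside near mid-length, x along it.
Things that resemble listed ones, but are neither listed nor needed, are in the scene too. Leave any blue look-alike of the case alone.

How it is judged:
On the way, in this order (a step that is already met when the one before it is completed fails the run):
1. The turnbutton is turned home while the case sits in its nest (value of joint turnbutton below 0.2 rad and z of case in the frame of nest below 0.014 m), for 0.2 s.
2. The case is held by the gripper clear of the nest (z of case in the frame of nest above 0.06 m and contact force between case and the fingers above 1 N), for 0.2 s.
At the end, for the whole second after the job is handed in: Turnbutton within 0.2 rad of home, lid in its rebate within 5 mm, case held still in the fingers, clear of the camera; socket 55 to 95 mm before the lens, within 15 mm of its line of sight; socket end to the lens, length within 0.15 rad of that line, lid up, roll under 0.15 rad (value of joint turnbutton below 0.2 rad and contact force between case and the fingers above 1 N and x of socket in the frame of head between -0.095 and -0.055 m and y of socket in the frame of head between -0.015 and 0.015 m and z of socket in the frame of head between -0.015 and 0.015 m and x of case in the frame of head below -0.1 m and angle between the x axis of case and the x axis of head, either way round below 0.15 rad and angle between case's own y axis and vertical between 1.42 and 1.72 rad and angle between case's own z axis and vertical below 0.6 rad and height (world z) of case above 0.12 m and linear speed of case below 0.02 m/s and angular speed of case below 0.15 rad/s and contact force between case and stand below 0.1 N and z of lid in the frame of case between 0.026 and 0.031 m and x of lid in the frame of case between 0.005 and 0.015 m and y of lid in the frame of case between -0.005 and 0.005 m); the arm keeps its last pose, push and grip.
It fails at once if The camera or its stand is bumped (contact force between anything else and stand above 1 N).
It fails at once if The lid comes out of the case (distance between lid and case above 0.045 m).
It fails at once if A bystander is pushed more than 30 mm (distance of any of tin, drive, driver from where it was at the start of the episode above 0.03 m).
It also fails if it takes over 54 s, if anything falls off the work surface, if the arm or the gripper's body presses on something with over 40 N, if the wrist force passes 120 N, or if a joint passes its speed limit or range.

### The arm

A 6-joint arm with a two-finger parallel gripper is mounted at the origin on the work surface. World frame = base frame: x ahead of the robot, y to its left, z up, the work surface at z = 0. Lengths are in m, angles in rad, forces in N, time in s.
With the tool pointing down it reaches from about 0.225 to 0.875 m from the base axis. Payload 3.4 kg.
Tool frame: the origin (TCP) lies at the very end of the fingers, on their centre line; the grasp point (between the pads) lies behind it (manip.grasp_offset is the z of the grasp point in the tool frame, in m); z points along the fingers, y is the line along which they close (so a half turn about z gives the same grasp; the last joint's range is limited). The gripper opens to 85 mm and grips with 20 to 120 N. Pads are 22 mm wide; open, the fingers measure 114 mm over their backs; the gripper's body (76 mm by 85 mm) begins 54 mm behind the grasp point. The pads swing forward as they close: fully open they stand 13 mm farther back than shut.
Start: joints at [-1.454, 0.276, 1.505, -0, 1.361, -0.121], TCP at [0.135, -0.559, 0.198] pointing down, gripper open.
Joint ranges: [-2.89, 2.89], [-0.75, 2.08], [0.22, 2.7], [-1.18, 4.32], [0.11, 2.71], [-2.7, 2.7]. Speed limits (rad/s): [2.57, 2.57, 3.14, 3.14, 3.14, 3.14].

### API

Orientations are given as a unit quaternion [w, x, y, z].
In Python, from rig import manip gives the robot as it stands.
- The arm moves only by the shell command python3 -m pendant 'ROWS' [FORCE]. ROWS is JSON, a list of rows, each an object of numbers: "dx", "dy", "dz": the shift along the tool's x, y, z in m; "rx", "ry", "rz": the turn, a rotation vector about the tool's x, y, z in degrees; "hand": the finger opening in m, from 0 to 0.0854. In form: [{"dx": .., "dy": .., "dz": .., "rx": .., "ry": .., "rz": .., "hand": ..}, ...]. A call has 1 to 12 rows; each row shifts and turns the commanded pose from where the row before left it, along the tool's axes as they then stand; what a row does not reach is not made up. A row lasts 1/12 s, in which the tool goes at most 41.7 mm and 7.16 degrees, less where a joint would pass 70% of its speed; a pose out of reach is approached as far as the arm can. A call is refused whole if a number of a shift passes 0.0417 or a number of a turn 7.16, either way. A call with a gripper value outside its range is refused whole. The fingers move at their own pace and stop on an object; FORCE is the grip in N (left out, the last holds). Time passes only in rows, so rows that do not move let the fingers close. It gives the time, the measured TCP pose, the force, the opening and the grip force at its end, in the units of the state.
- manip.get_state(): the state, without advancing time (a new reading comes with each control period).
- manip.get_image(name): name is "scene" or "side" or "wrist"; returns a dict with "frame" (400x640x3 uint8, red, green, blue), "fx", "fy", "cx", "cy" (pixels), "position" and "attitude" of the camera in the world; the wrist camera has in their place "mount" (4x4, takes a point from camera to tool coordinates, whose origin is the TCP and whose axes are the flange's). Camera axes: x right, y up, looking along -z (the intrinsics and any distortion apply to the point x, -y, -z); pixel columns grow to the right and rows downward; lengths in m; the calibration is good to about 2 mm. The wrist camera is an equidistant fisheye: a pixel r from the principal point sees the ray r / f radians off the axis. A picture is of the moment at which its call begins: read the wrist's pose just before it. There is no depth.
- manip.sign_off(): hands the job in; it is judged then, once.
The state is a dict: "clock": time; "qpos": joint angles; "qd": joint speeds; "effort": joint torques, N m; "position": TCP position; "ee_rot": TCP orientation; "contact_force": force on the tool from outside, world axes, zero at the start; "moment": the same for the moment, N m; "width": finger opening in m; "gripper_force": force on a finger pad.
Only numpy, scipy, OpenCV 4.12 (cv2) and the standard library are available. Lean on these libraries where they do the work, as an engineer would, in place of code of your own. Each camera call takes 0.05 s, during which the arm holds its last target. There are 200 camera calls.

## Working session

There is one attempt and no reset: what is moved stays moved. The work goes in short steps, Python scripts to look and compute and a shell command to move; the robot and the scene stay as the last step left them, time stands still between calls to the robot, and variables do not carry over. Pictures are saved under pics/ and viewed, at most 10 in all, crops included, and the job is handed in when it is done.

```bash
mkdir -p pics
cat > h.py <<'E'
from rig import manip
import numpy as np, cv2
from scipy.spatial.transform import Rotation as R
def q2R(q): return R.from_quat([q[1],q[2],q[3],q[0]]).as_matrix()
E
python3 - <<'E'
from h import *
s=manip.get_state(); print({k:np.round(v,4).tolist() for k,v in s.items()}, manip.grasp_offset)
for n in ["scene","side","wrist"]:
    d=manip.get_image(n); cv2.imwrite(f"pics/{n}0.png",d["frame"][:,:,::-1])
    print(n,{k:np.round(v,4).tolist() for k,v in d.items() if k!="frame"})
E
```

```text
{'clock': 0.0, 'qpos': [-1.454, 0.2766, 1.5061, 0.0, 1.3607, -0.121], 'qd': [-0.0022, -0.0002, 0.0003, -0.0004, -0.001, 0.0002], 'effort': [-0.0016, -41.6782, -24.5813, -0.0005, 0.0112, -0.0], 'position': [0.1354, -0.5582, 0.1967], 'ee_rot': [-0.0009, 0.9929, 0.1186, 0.0], 'contact_force': [-0.3429, 0.1732, -0.2189], 'moment': [0.028, -0.0366, 0.0147], 'gripper_force': 0.0, 'width': 0.0856} -0.0187
scene {'fx': 447.755, 'fy': 447.755, 'cx': 323.1458, 'cy': 196.7913, 'position': [1.2429, 0.4487, 0.8856], 'attitude': [0.3827, 0.1707, 0.3946, 0.8178]}
side {'fx': 484.042, 'fy': 484.042, 'cx': 319.3453, 'cy': 195.7007, 'position': [0.4214, 0.7169, 1.0287], 'attitude': [-0.0832, -0.0352, 0.37, 0.9246]}
wrist {'fx': 309.7069, 'fy': 309.7069, 'cx': 314.2189, 'cy': 202.0766, 'mount': [[-0.0006, 0.956, 0.2933, 0.0744], [1.0, 0.0008, -0.0005, 0.0009], [-0.0007, 0.2933, -0.956, -0.1758], [0.0, 0.0, 0.0, 1.0]]}
```

View pics/scene0.png

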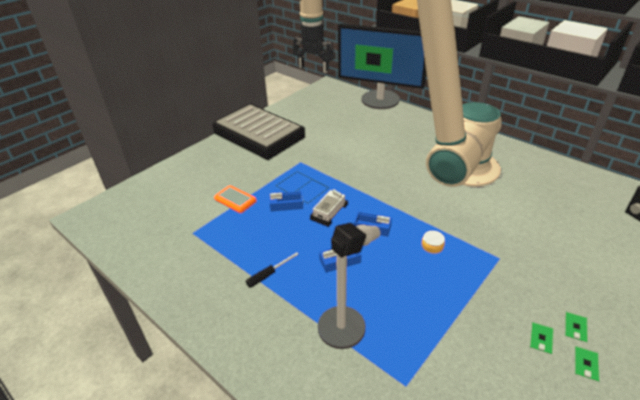

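View pics/side0.png

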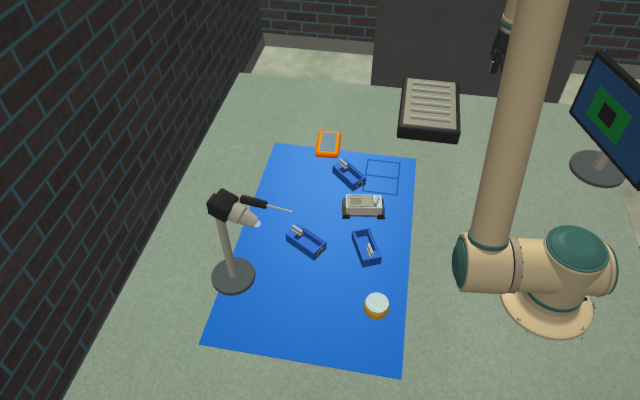

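Scene: the silver case in its black nest is at (328,206), with the head at (352,238) and post foot at (341,327). The tin is at (433,241), the drive at (235,198) and the driver at (272,270).
Side: the case is at (363,206), the head at (225,207), the foot at (233,276), the tin at (377,305), the drive at (328,143) and the driver at (265,205).
Could be mistaken for the case: the blue cases at scene (286,200), (374,223) and (340,258). The silver one in the black nest fits the description, so I'll check it in a close crop.

Run:
```python
from h import *
a=cv2.imread("pics/scene0.png");b=cv2.imread("pics/side0.png")
f=lambda im,x,y,w,h,s:cv2.resize(im[y:y+h,x:x+w],None,fx=s,fy=s,interpolation=cv2.INTER_CUBIC)
# scene case 300..360,180..230 x6.6 ; side case 333..393,183..233
t=np.hstack([f(a,300,182,50,43,8),f(b,336,186,50,43,8)][:2])
u=np.hstack([f(a,320,215,80,50,5),f(b,195,180,80,50,5)])
o=np.vstack([t[:344],u[:250]]);print(o.shape)
cv2.imwrite("pics/crop1.png",o)
```

```text
(594, 800, 3)
```

View pics/crop1.png

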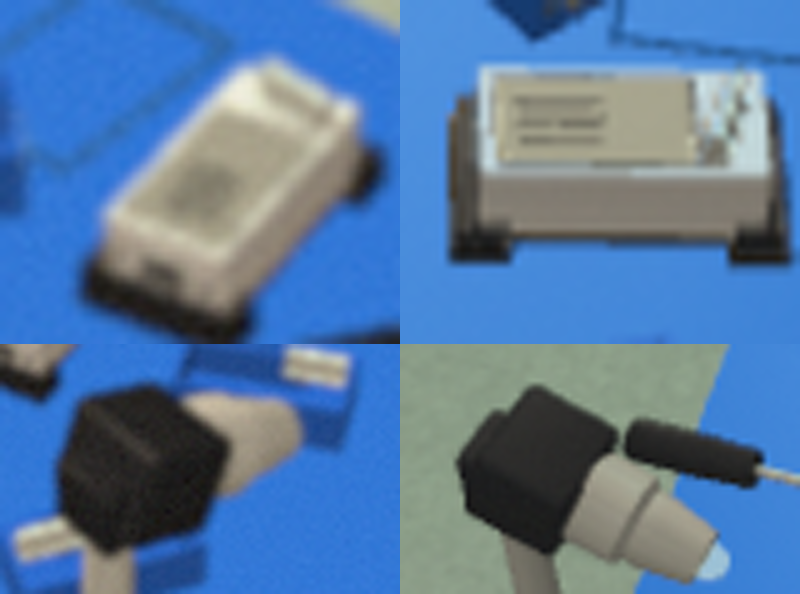

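The crop confirms the silver case, with its socket end towards scene lower-left and side left. The turnbutton fin lies across the other end. Now I'll triangulate.

```bash
cat >> h.py <<'E'
CAM={"scene":(447.755,323.1458,196.7913,[1.2429,.4487,.8856],[.3827,.1707,.3946,.8178]),
"side":(484.042,319.3453,195.7007,[.4214,.7169,1.0287],[-.0832,-.0352,.37,.9246])}
def ray(n,p):
    f,cx,cy,o,q=CAM[n]; d=q2R(q)@np.array([(p[0]-cx)/f,-(p[1]-cy)/f,-1]); return np.array(o),d/np.linalg.norm(d)
def tri(rs):
    A=sum(np.eye(3)-np.outer(d,d) for o,d in rs); b=sum((np.eye(3)-np.outer(d,d))@o for o,d in rs)
    x=np.linalg.solve(A,b); return x,max(np.linalg.norm((np.eye(3)-np.outer(d,d))@(x-o)) for o,d in rs)
def atz(r,z): o,d=r; return o+d*(z-o[2])/d[2]
MT=np.array(manip.get_image.__self__ is None) if 0 else np.array([[-.0006,.956,.2933,.0744],[1,.0008,-.0005,.0009],[-.0007,.2933,-.956,-.1758],[0,0,0,1]])
WF,WX,WY=309.7069,314.2189,202.0766
def wray(st,p):
    u=np.array([p[0]-WX,p[1]-WY]); r=np.hypot(*u); th=r/WF; u=u/max(r,1e-9)
    d=np.array([np.sin(th)*u[0],-np.sin(th)*u[1],-np.cos(th)]); T=q2R(st["ee_rot"])
    return np.array(st["position"])+T@MT[:3,3], T@MT[:3,:3]@d
def wproj(st,X):
    T=q2R(st["ee_rot"]); c=MT[:3,:3].T@(T.T@(np.array(X)-st["position"])-MT[:3,3])
    th=np.arctan2(np.hypot(c[0],c[1]),-c[2]); u=np.array([c[0],-c[1]])/np.hypot(c[0],c[1]); return np.array([WX,WY])+WF*th*u
E
python3 - <<'E'
from h import *
sc=lambda u,v:ray("scene",(300+u/8-.5,182+v/8-.5)); sd=lambda u,v:ray("side",(336+u/8-.5,186+v/8-.5))
for n,a,b in [("sock -y",(105,215),(80,68)),("sock +y",(220,243),(85,174)),("far -y",(268,60),(362,68)),("far +y",(358,105),(370,174))]:
    print(n,np.round(tri([sc(*a),sd(*b)]),4) if 0 else [np.round(v,4) for v in tri([sc(*a),sd(*b)])], atz(sc(*a),.04).round(4),atz(sd(*b),.04).round(4))
print("lens",[np.round(v,4) for v in tri([ray("side",(257.4,223.2)),ray("scene",(378,232))])],atz(ray("side",(257.4,223.2)),.25))
print("foot",atz(ray("scene",(341,327)),.014),atz(ray("side",(233.5,275)),.014))
print("tin",atz(ray("scene",(433,237)),.032),atz(ray("side",(377,300)),.032),"drive",atz(ray("side",(328,143)),.02),"driver",atz(ray("side",(265,205)),.01))
E
```

```text
sock -y [array([ 0.5228, -0.2309,  0.0393]), np.float64(0.0005)] [ 0.5231 -0.2309  0.04  ] [ 0.5228 -0.2295  0.04  ]
sock +y [array([ 0.5134, -0.1821,  0.0426]), np.float64(0.0036)] [ 0.5087 -0.1885  0.04  ] [ 0.5138 -0.1796  0.04  ]
far -y [array([ 0.4247, -0.2358,  0.0501]), np.float64(0.001)] [ 0.4156 -0.2428  0.04  ] [ 0.4246 -0.2471  0.04  ]
far +y [array([ 0.417 , -0.1973,  0.0409]), np.float64(0.0008)] [ 0.4155 -0.199   0.04  ] [ 0.4171 -0.197   0.04  ]
lens [array([0.6721, 0.0897, 0.2494]), np.float64(0.001)] [0.67191541 0.08891511 0.25      ]
foot [0.77074287 0.07307576 0.014     ] [0.76141776 0.07398951 0.014     ]
tin [0.40064985 0.09478949 0.032     ] [0.40079919 0.09304439 0.032     ] drive [ 0.61266974 -0.46367419  0.02      ] driver [ 0.745932   -0.17446269  0.01      ]
```

```bash
python3 -m pendant '[{"dx":0.02,"dy":-0.014,"dz":-0.007},{"dx":0.033,"dy":-0.023,"dz":-0.007},{"dx":0.033,"dy":-0.023,"dz":-0.007},{"dx":0.033,"dy":-0.023,"dz":-0.007},{"dx":0.033,"dy":-0.023,"dz":-0.007},{"dx":0.033,"dy":-0.023,"dz":-0.007},{"dx":0.033,"dy":-0.023,"dz":-0.007},{"dx":0.033,"dy":-0.023,"dz":-0.007},{"dx":0.033,"dy":-0.023,"dz":-0.007},{"dx":0.033,"dy":-0.023,"dz":-0.007},{"dx":0.033,"dy":-0.023,"dz":-0.007},{"dx":0.02,"dy":-0.014,"dz":-0.007}]'
python3 -m pendant '[{"hand":0.05},{"hand":0.05}]'
python3 - <<'E'
from h import *
s=manip.get_state(); print(s["position"],s["ee_rot"],s["clock"],np.abs(s["qd"]).max())
d=manip.get_image("wrist"); np.save("w1.npy",np.r_[s["position"],s["ee_rot"]])
cv2.imwrite("pics/w1full.png",d["frame"][:,:,::-1]); 
c=wproj(s,[.469,-.213,.04]); print(c)
im=d["frame"][:,:,::-1]; x,y=int(c[0])-100,int(c[1])-75; x=max(0,min(x,440));y=max(0,min(y,250)); print(x,y)
cv2.imwrite("pics/w1.png",cv2.resize(im[y:y+150,x:x+200],None,fx=4,fy=4,interpolation=cv2.INTER_CUBIC))
E
```

```text
[ 0.13540959 -0.55838972  0.19693705] [-6.90057812e-04  9.92937735e-01  1.18634643e-01  1.27428328e-05] 0.15 0.005029799772037256
[126.57293705 -98.86534824]
26 0invalid input
invalid input
```

View pics/w1.png

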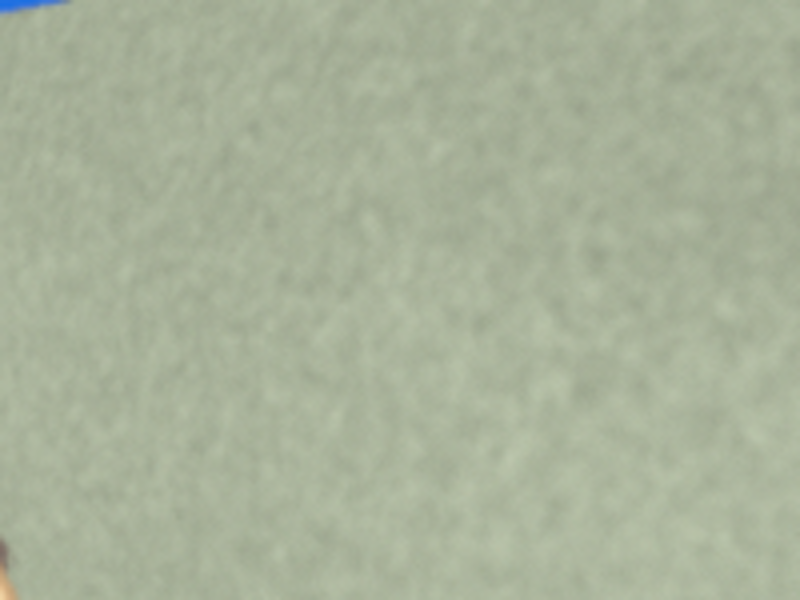

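The picture shows only bench because the move was refused ("invalid input"). The rows probably need every key.

```bash
python3 -m pendant '[{"dx":0.02,"dy":-0.014,"dz":-0.007,"rx":0,"ry":0,"rz":0,"hand":0.05},{"dx":0.033,"dy":-0.023,"dz":-0.007,"rx":0,"ry":0,"rz":0,"hand":0.05},{"dx":0.033,"dy":-0.023,"dz":-0.007,"rx":0,"ry":0,"rz":0,"hand":0.05},{"dx":0.033,"dy":-0.023,"dz":-0.007,"rx":0,"ry":0,"rz":0,"hand":0.05},{"dx":0.033,"dy":-0.023,"dz":-0.007,"rx":0,"ry":0,"rz":0,"hand":0.05},{"dx":0.033,"dy":-0.023,"dz":-0.007,"rx":0,"ry":0,"rz":0,"hand":0.05},{"dx":0.033,"dy":-0.023,"dz":-0.007,"rx":0,"ry":0,"rz":0,"hand":0.05},{"dx":0.033,"dy":-0.023,"dz":-0.007,"rx":0,"ry":0,"rz":0,"hand":0.05},{"dx":0.033,"dy":-0.023,"dz":-0.007,"rx":0,"ry":0,"rz":0,"hand":0.05},{"dx":0.033,"dy":-0.023,"dz":-0.007,"rx":0,"ry":0,"rz":0,"hand":0.05},{"dx":0.033,"dy":-0.023,"dz":-0.007,"rx":0,"ry":0,"rz":0,"hand":0.05},{"dx":0.02,"dy":-0.014,"dz":-0.007,"rx":0,"ry":0,"rz":0,"hand":0.05}]' 40
```

```text
clock: 1.2
position: [0.4361, -0.2177, 0.2819]
ee_rot: [-0.001, 0.993, 0.12, 0.001]
contact_force: [0.1, -0.6, 1.1]
width: 0.0502
gripper_force: 0.0
```

```bash
cat > snap.py <<'E'
from h import *
import sys
n,X,Y,Z,w=sys.argv[1],*map(float,sys.argv[2:6])
s=manip.get_state(); d=manip.get_image("wrist"); np.save(n+".npy",np.r_[s["position"],s["ee_rot"]])
print(np.round(s["position"],4),np.round(s["ee_rot"],4),s["clock"],np.abs(s["qd"]).max())
im=d["frame"][:,:,::-1]; cv2.imwrite(f"pics/{n}full.png",im)
c=wproj(s,[X,Y,Z]); w=int(w); h=w*3//4; x=int(np.clip(c[0]-w/2,0,640-w)); y=int(np.clip(c[1]-h/2,0,400-h)); print("proj",c,"origin",x,y,"scale",800/w)
cv2.imwrite(f"pics/{n}.png",cv2.resize(im[y:y+h,x:x+w],(800,600),interpolation=cv2.INTER_CUBIC))
E
python3 -m pendant '[{"dx":0,"dy":0,"dz":0,"rx":0,"ry":0,"rz":0,"hand":0.05}]'; python3 snap.py w2 .469 -.213 .04 200
```

```text
clock: 1.28
position: [0.4376, -0.2175, 0.2829]
ee_rot: [-0.0, 0.993, 0.121, 0.002]
contact_force: [0.1, -0.4, -0.1]
width: 0.0502
gripper_force: 0.0
[ 0.4376 -0.2175  0.2829] [-1.000e-04  9.926e-01  1.214e-01  2.100e-03] 1.2833 0.08057614280586081
proj [315.66185057 142.23076357] origin 215 67 scale 4.0
```

View pics/w2.png

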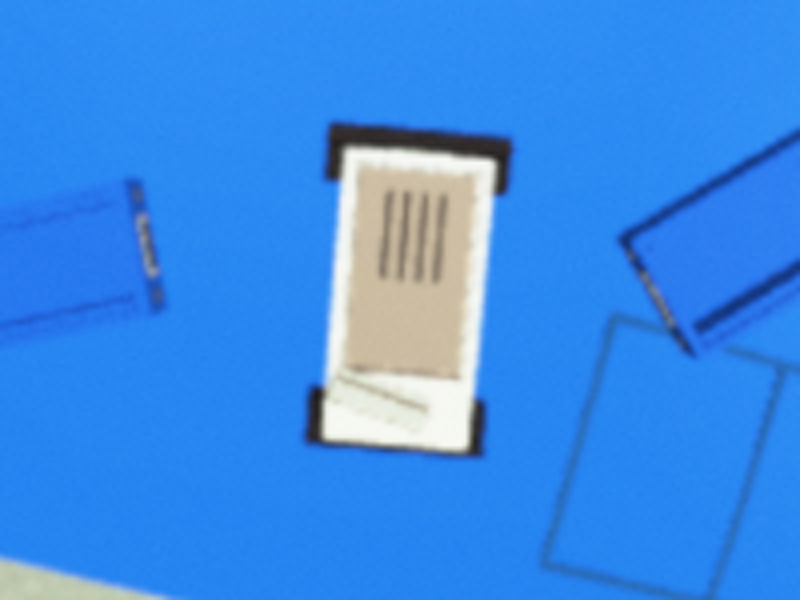

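The wrist view shows the lid and slots at upper middle. The case top corners are at crop (343,148), (497,158), (472,452) and (322,438). The fin runs from about (332,386) on the +y side to (424,418). The nearest blue box edges are well clear, at (160,310) and (690,350).

```bash
cat >> h.py <<'E'
def ld(n):
    a=np.load(n+".npy"); return dict(position=a[:3],ee_rot=a[3:])
E
python3 - <<'E'
from h import *
s=ld("w2"); w=lambda u,v,z:atz(wray(s,(215+u/4-.375,67+v/4-.375)),z)
C=[w(*p,.04) for p in [(343,148),(497,158),(472,452),(322,438)]]
for c in C: print(c.round(4))
m=np.mean(C,0);print("centre",m)
for a,b in [(3,0),(2,1)]: v=C[b]-C[a];print("len",np.linalg.norm(v),"yaw",np.arctan2(v[1],v[0]))
for a,b in [(1,0),(2,3)]: v=C[b]-C[a];print("wid",np.linalg.norm(v),"yaw",np.arctan2(v[1],v[0])-np.pi/2)
y=np.mean([np.arctan2(*(C[b]-C[a])[1::-1]) for a,b in [(3,0),(2,1)]])
p=m[:2]-.036*np.array([np.cos(y),np.sin(y)]);print("pivot",p)
a,b=w(424,418,.0565),w(332,386,.0565);print("fin",a,b,np.linalg.norm(b-a),"dir",np.arctan2(*(b-a)[1::-1]), "rel",np.arctan2(*(b-a)[1::-1])-y)
# height of case from side/scene rays vs wrist
sc=lambda u,v:ray("scene",(300+u/8-.5,182+v/8-.5)); sd=lambda u,v:ray("side",(336+u/8-.5,186+v/8-.5))
ww=lambda u,v:wray(s,(215+u/4-.375,67+v/4-.375))
for n,k in [("-y sock",[sc(105,215),sd(80,68),ww(497,158)]),("+y far",[sc(358,105),sd(370,174),ww(322,438)]),("-y far",[sd(362,68),ww(472,452)]),("+y sock",[sd(85,174),ww(343,148)])]: 
    x,r=tri(k);print(n,x.round(4),round(r,4))
E
```

```text
[ 0.515  -0.1806  0.04  ]
[ 0.5243 -0.2312  0.04  ]
[ 0.4242 -0.2484  0.04  ]
[ 0.4166 -0.1968  0.04  ]
centre [ 0.47002653 -0.21424109  0.04      ]
len 0.09975128411387373 yaw 0.16279666958568473
len 0.10148045801089324 yaw 0.17019323015424961
wid 0.05143150439718178 yaw 0.1806284301603447
wid 0.052180204126576236 yaw 0.14728571569354143
pivot [ 0.43452435 -0.22020725]
fin [ 0.43490469 -0.22815492  0.0565    ] [ 0.43809207 -0.19614331  0.0565    ] 0.032169900393781516 dir 1.4715539426603923 rel 1.3050589927904253
-y sock [ 0.5234 -0.2309  0.0395] 0.001
+y far [ 0.417  -0.197   0.0412] 0.0009
-y far [ 0.4243 -0.2484  0.0388] 0.0003
+y sock [ 0.5145 -0.1806  0.0389] 0.0006
```

```bash
python3 -m pendant '[{"dx":0,"dy":0,"dz":0.012,"rx":0,"ry":0,"rz":-7.04,"hand":0.04},{"dx":0,"dy":0,"dz":0.012,"rx":0,"ry":0,"rz":-7.04,"hand":0.04},{"dx":0,"dy":0,"dz":0.012,"rx":0,"ry":0,"rz":-7.04,"hand":0.04},{"dx":0,"dy":0,"dz":0.012,"rx":0,"ry":0,"rz":-7.04,"hand":0.04},{"dx":0,"dy":0,"dz":0.012,"rx":0,"ry":0,"rz":-7.04,"hand":0.04},{"dx":0,"dy":0,"dz":0.012,"rx":0,"ry":0,"rz":-7.04,"hand":0.04},{"dx":0,"dy":0,"dz":0.012,"rx":0,"ry":0,"rz":-7.04,"hand":0.04},{"dx":0,"dy":0,"dz":0.012,"rx":0,"ry":0,"rz":-7.04,"hand":0.04},{"dx":0,"dy":0,"dz":0.012,"rx":0,"ry":0,"rz":-7.04,"hand":0.04},{"dx":0,"dy":0,"dz":0.012,"rx":0,"ry":0,"rz":-7.04,"hand":0.04},{"dx":0,"dy":0,"dz":0,"rx":0,"ry":0,"rz":0,"hand":0.04},{"dx":0,"dy":0,"dz":0,"rx":0,"ry":0,"rz":0,"hand":0.04}]' 30; python3 snap.py w3 .436 -.212 .055 120
```

```text
clock: 2.33
position: [0.433, -0.2214, 0.1609]
ee_rot: [-0.001, 0.744, 0.668, -0.001]
contact_force: [-0.7, 0.3, 0.1]
width: 0.0398
gripper_force: 0.0
[ 0.433  -0.2214  0.1609] [-1.000e-03  7.445e-01  6.677e-01 -5.000e-04] 2.3333 0.03248397162672881
proj [315.4448376  179.84759273] origin 255 134 scale 6.666666666666667
```

View pics/w3.png

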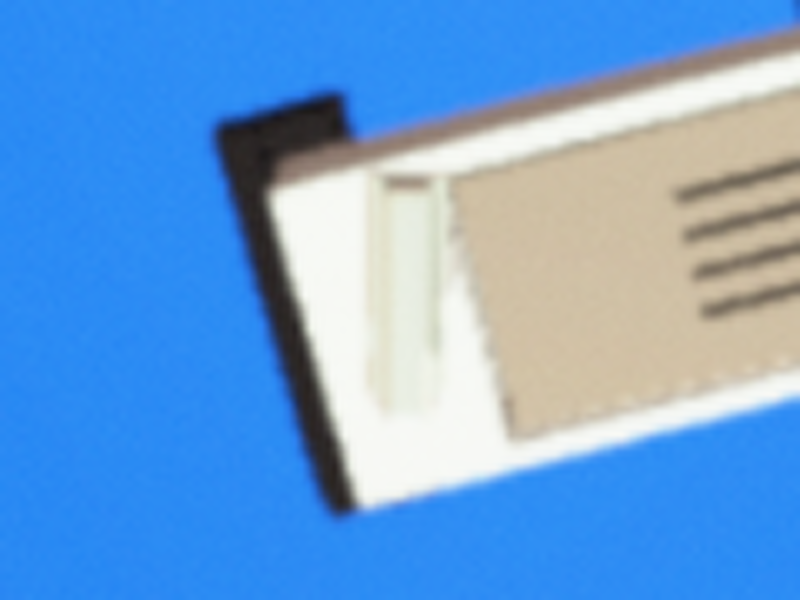

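The fin's top face runs from the tip at crop (410,188) to the rear at (405,412), nearly along tool x. The case's far corners are at (270,185) and (357,512).

Run:
```python
from h import *
k=800/120
s=ld("w3"); W=lambda u,v:wray(s,(255+u/k-.43,134+v/k-.43)); s2=ld("w2"); W2=lambda u,v:wray(s2,(215+u/4-.375,67+v/4-.375))
t,b=atz(W(410,188),.0565),atz(W(405,412),.0565); d=t-b; print(t,b,np.linalg.norm(d),np.arctan2(d[1],d[0]),"pivot from fin",b+d*10/34)
c1,c2=atz(W(270,185),.04),atz(W(357,512),.04);print(c1,c2,"mid",(c1+c2)/2)
for n,a,q in [("tip",(410,188),(332,386)),("rear",(405,412),(424,418)),("c+y",(270,185),(322,438)),("c-y",(357,512),(472,452))]: print(n,tri([W(*a),W2(*q)]))
T=q2R(s["ee_rot"]); print("tool yaw",np.arctan2(T[1,0],T[0,0]))
P=b+d*10/34; P[2]=.047
print("move to pivot",T.T@(P-s["position"]))
```

```text
[ 0.43844457 -0.19480988  0.0565    ] [ 0.43430258 -0.22652641  0.0565    ] 0.031985845212973214 1.4409370544226423 pivot from fin [ 0.43552081 -0.21719802  0.0565    ]
[ 0.41802295 -0.19487644  0.04      ] [ 0.42489387 -0.24603486  0.04      ] mid [ 0.42145841 -0.22045565  0.04      ]
tip (array([ 0.43806924, -0.19565165,  0.0543523 ]), np.float64(0.0005861367410329905))
rear (array([ 0.43402264, -0.22830454,  0.05102002]), np.float64(0.00025848915671552785))
c+y (array([ 0.41712008, -0.19593715,  0.03869978]), np.float64(0.0011508950935780215))
c-y (array([ 0.42392128, -0.24836281,  0.03493475]), np.float64(0.0009051369236239388))
tool yaw 1.4621450635848887
move to pivot [0.00442902 0.0023067  0.11390968]
```

```bash
python3 -m pendant '[{"dx":0.003,"dy":0.002,"dz":0.02,"rx":0,"ry":0,"rz":1.2,"hand":0.04},{"dx":0,"dy":0,"dz":0.025,"rx":0,"ry":0,"rz":0,"hand":0.03},{"dx":0,"dy":0,"dz":0.025,"rx":0,"ry":0,"rz":0,"hand":0.03},{"dx":0,"dy":0,"dz":0.02,"rx":0,"ry":0,"rz":0,"hand":0.03},{"dx":0,"dy":0,"dz":0.012,"rx":0,"ry":0,"rz":0,"hand":0.03},{"dx":0,"dy":0,"dz":0.007,"rx":0,"ry":0,"rz":0,"hand":0.03},{"dx":0,"dy":0,"dz":0.005,"rx":0,"ry":0,"rz":0,"hand":0.03},{"dx":0,"dy":0,"dz":0,"rx":0,"ry":0,"rz":0,"hand":0.03},{"dx":0,"dy":0,"dz":0,"rx":0,"ry":0,"rz":0,"hand":0.03}]' 20
```

```text
clock: 3.13
position: [0.4372, -0.2188, 0.0484]
ee_rot: [0.001, 0.75, 0.661, 0.0]
contact_force: [-0.2, 0.6, -0.3]
width: 0.0305
gripper_force: 0.0
```

```bash
python3 -m pendant '[{"dx":0,"dy":0,"dz":0,"rx":0,"ry":0,"rz":0,"hand":0.01},{"dx":0,"dy":0,"dz":0,"rx":0,"ry":0,"rz":0,"hand":0.004},{"dx":0,"dy":0,"dz":0,"rx":0,"ry":0,"rz":0,"hand":0.004},{"dx":0,"dy":0,"dz":0,"rx":0,"ry":0,"rz":0,"hand":0.004},{"dx":0,"dy":0,"dz":0,"rx":0,"ry":0,"rz":0,"hand":0.004},{"dx":0,"dy":0,"dz":0,"rx":0,"ry":0,"rz":0,"hand":0.004}]' 20
```

```text
clock: 3.63
position: [0.4367, -0.2182, 0.0477]
ee_rot: [0.0, 0.75, 0.661, 0.0]
contact_force: [0.3, -0.5, 0.3]
width: 0.0041
gripper_force: 0.0
```

The fingers closed to 4 mm without meeting the fin, so I'll look.

```bash
python3 snap.py w4 .436 -.216 .055 120
python3 - <<'E'
from h import *
b=manip.get_image("side")["frame"][:,:,::-1];a=manip.get_image("scene")["frame"][:,:,::-1]
w=cv2.imread("pics/w4.png")
f=lambda im,x,y,w,h,s:cv2.resize(im[y:y+h,x:x+w],None,fx=s,fy=s,interpolation=cv2.INTER_CUBIC)
o=np.hstack([cv2.resize(w,(400,300)),f(b,345,170,50,38,8)[:300]]);o=np.vstack([o,np.hstack([f(a,305,170,50,37,8),np.zeros((296,400,3),np.uint8)])]);cv2.imwrite("pics/m4.png",o);print(o.shape)
E
```

```text
[ 0.4367 -0.2182  0.0477] [2.000e-04 7.500e-01 6.615e-01 0.000e+00] 3.6333 0.003883578874949553
proj [311.0134052  235.36638343] origin 251 190 scale 6.666666666666667
(596, 800, 3)
```

View pics/m4.png

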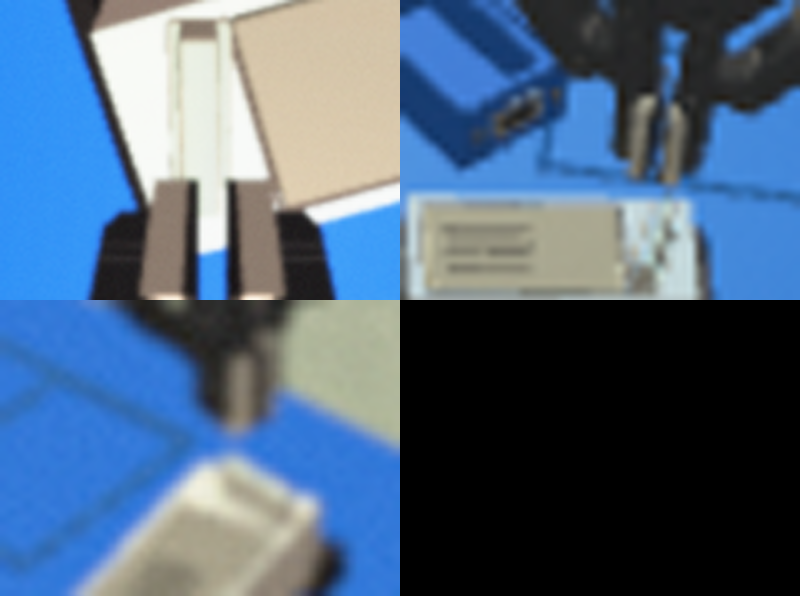

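The views show the fingertips still well short of the fin, at side (376.9,192.5) and scene (334.7,186.2). I'll triangulate them against the reported TCP.

Run:
```python
from h import *
print(tri([ray("side",(376.4,192)),ray("scene",(334.2,186))]))
s=manip.get_state(); print({k:np.round(v,4).tolist() for k,v in s.items()})
d=manip.get_image("wrist"); print(np.round(d["mount"],4), d["fx"])
for z in [.048,.07,.09]: print(z,wproj(s,[.4367,-.2182,z]))
```

```text
(array([ 0.43684783, -0.21981585,  0.07471835]), np.float64(0.0007631833922567698))
{'clock': 3.7833, 'qpos': [-0.6061, 0.2848, 1.911, -0.0001, 0.9458, -0.4808], 'qd': [0.0004, 0.0006, 0.0013, -0.0007, -0.0022, 0.0005], 'effort': [0.0025, -36.4969, -18.8828, -0.0005, 0.0002, 0.0002], 'position': [0.4365, -0.2182, 0.0476], 'ee_rot': [-0.0, 0.75, 0.6615, -0.0], 'contact_force': [-0.0451, -0.668, -0.3239], 'moment': [0.0166, -0.0026, 0.0354], 'gripper_force': 0.0, 'width': 0.004}
[[-6.000e-04  9.559e-01  2.937e-01  7.380e-02]
 [ 1.000e+00  5.000e-04  3.000e-04 -0.000e+00]
 [ 1.000e-04  2.937e-01 -9.559e-01 -1.758e-01]
 [ 0.000e+00  0.000e+00  0.000e+00  1.000e+00]] 309.70691628693146
0.048 [312.8867448  234.14874308]
0.07 [312.75339276 249.76700445]
0.09 [312.60433914 267.47975568]
```

Both outside cameras put the fingertips about 25 mm behind the reported TCP. I'll trust the pictures: open, descend in small guarded steps and watch the force.

```bash
python3 -m pendant '[{"dx":0,"dy":0,"dz":0,"rx":0,"ry":0,"rz":0,"hand":0.03},{"dx":0,"dy":0,"dz":0,"rx":0,"ry":0,"rz":0,"hand":0.03},{"dx":0,"dy":0,"dz":0,"rx":0,"ry":0,"rz":0,"hand":0.03},{"dx":0,"dy":0,"dz":0.003,"rx":0,"ry":0,"rz":0,"hand":0.03},{"dx":0,"dy":0,"dz":0.003,"rx":0,"ry":0,"rz":0,"hand":0.03},{"dx":0,"dy":0,"dz":0,"rx":0,"ry":0,"rz":0,"hand":0.03}]'
```

```text
clock: 4.33
position: [0.4361, -0.2179, 0.0409]
ee_rot: [-0.001, 0.75, 0.661, -0.0]
contact_force: [-1.1, -0.1, -0.3]
width: 0.0302
gripper_force: 0.0
```

```bash
python3 -m pendant '[{"dx":0,"dy":0,"dz":0.003,"rx":0,"ry":0,"rz":0,"hand":0.03},{"dx":0,"dy":0,"dz":0.003,"rx":0,"ry":0,"rz":0,"hand":0.03},{"dx":0,"dy":0,"dz":0.002,"rx":0,"ry":0,"rz":0,"hand":0.03},{"dx":0,"dy":0,"dz":0,"rx":0,"ry":0,"rz":0,"hand":0.03}]'
python3 - <<'E'
from h import *
w=manip.get_image("wrist")["frame"][:,:,::-1];b=manip.get_image("side")["frame"][:,:,::-1];a=manip.get_image("scene")["frame"][:,:,::-1]
f=lambda im,x,y,w,h,s:cv2.resize(im[y:y+h,x:x+w],None,fx=s,fy=s,interpolation=cv2.INTER_CUBIC)
o=np.vstack([np.hstack([f(w,251,190,120,90,3.3334),f(b,345,170,50,38,8)[:300]]),np.hstack([f(a,305,170,50,37,8),np.zeros((296,400,3),np.uint8)])]);cv2.imwrite("pics/m5.png",o)
E
```

```text
clock: 4.67
position: [0.4362, -0.2179, 0.033]
ee_rot: [-0.001, 0.75, 0.661, -0.0]
contact_force: [0.0, 0.3, -0.9]
width: 0.0302
gripper_force: 0.0
```

View pics/m5.png

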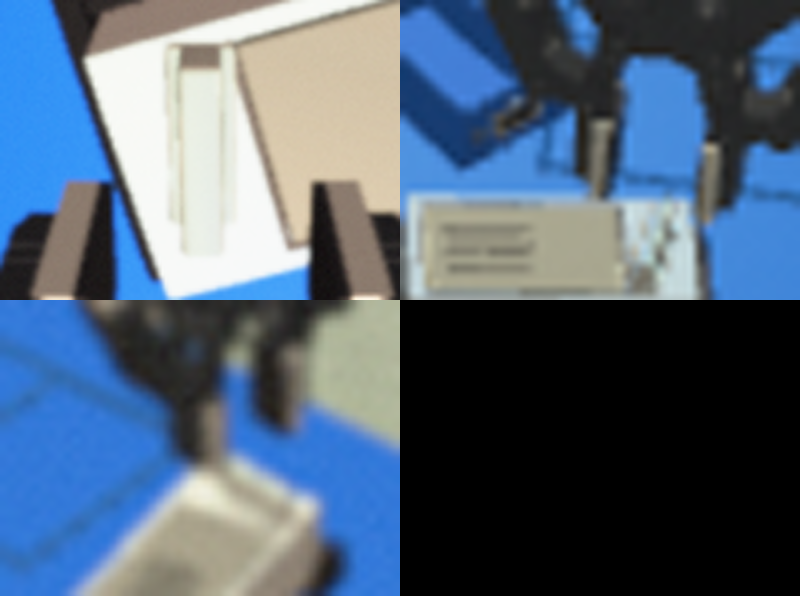

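The left panel shows the fin between the open fingers (tips at montage row 180), with the tips still above it. No contact has been made. I'll triangulate both tips.

Run:
```python
from h import *
a=tri([ray("side",(369.5,194)),ray("scene",(329.5,189.5))]);b=tri([ray("side",(382.9,197)),ray("scene",(340.5,185.8))]);print(a,b,(a[0]+b[0])/2)
print(np.linalg.norm(a[0]-b[0]))
# wrist: front face tip rows; left finger (90,180), right (330,180) inner front corners
s=manip.get_state(); T=q2R(s["ee_rot"])
for off in [0,.01,.02,.025,.03]: print(off,[((wproj(s,np.array(s["position"])+T@np.array([.011,y,-off]))-[251,190])*3.3334).round(0) for y in (-.015,.015)])
```

```text
(array([ 0.4545886 , -0.22081362,  0.06778959]), np.float64(0.004516519237189689)) (array([ 0.41753125, -0.21126232,  0.06765712]), np.float64(0.0010443556481134519)) [ 0.43605992 -0.21603797  0.06772335]
0.03826868659064564
0 [array([123.,  90.]), array([288.,  90.])]
0.01 [array([118., 110.]), array([292., 110.])]
0.02 [array([113., 132.]), array([297., 132.])]
0.025 [array([110., 144.]), array([299., 143.])]
0.03 [array([107., 156.]), array([302., 156.])]
```

Tips are about 34 mm back at 30 mm opening and about 25 mm back when nearly shut. I'll go down another 10 mm and close on the fin.

```bash
python3 -m pendant '[{"dx":0,"dy":0,"dz":0.004,"rx":0,"ry":0,"rz":0,"hand":0.03},{"dx":0,"dy":0,"dz":0.003,"rx":0,"ry":0,"rz":0,"hand":0.03},{"dx":0,"dy":0,"dz":0.003,"rx":0,"ry":0,"rz":0,"hand":0.03},{"dx":0,"dy":0,"dz":0,"rx":0,"ry":0,"rz":0,"hand":0.015},{"dx":0,"dy":0,"dz":0,"rx":0,"ry":0,"rz":0,"hand":0.004},{"dx":0,"dy":0,"dz":0,"rx":0,"ry":0,"rz":0,"hand":0.004},{"dx":0,"dy":0,"dz":0,"rx":0,"ry":0,"rz":0,"hand":0.004},{"dx":0,"dy":0,"dz":0,"rx":0,"ry":0,"rz":0,"hand":0.004}]' 20
```

```text
clock: 5.48
position: [0.4367, -0.2183, 0.0237]
ee_rot: [0.0, 0.75, 0.661, 0.0]
contact_force: [0.2, -0.2, 1.0]
width: 0.004
gripper_force: 0.0
```

Missed again, so I'll probe downward gently with the closed fingers to find the fin top.

```bash
python3 -m pendant '[{"dx":0,"dy":0,"dz":0.0015,"rx":0,"ry":0,"rz":0,"hand":0.004},{"dx":0,"dy":0,"dz":0.0015,"rx":0,"ry":0,"rz":0,"hand":0.004},{"dx":0,"dy":0,"dz":0,"rx":0,"ry":0,"rz":0,"hand":0.004}]'
```

```text
clock: 5.73
position: [0.4369, -0.2185, 0.0227]
ee_rot: [0.001, 0.75, 0.662, 0.0]
contact_force: [-4.3, 2.0, 15.8]
width: 0.0041
gripper_force: 8.3
```

Run:
```python
from h import *
s=manip.get_state(); print(s["position"])
w=manip.get_image("wrist")["frame"][:,:,::-1];b=manip.get_image("side")["frame"][:,:,::-1];a=manip.get_image("scene")["frame"][:,:,::-1]
f=lambda im,x,y,w,h,s:cv2.resize(im[y:y+h,x:x+w],None,fx=s,fy=s,interpolation=cv2.INTER_CUBIC)
o=np.hstack([f(w,261,190,100,150,4),np.vstack([f(b,355,180,40,30,10),f(a,315,170,40,30,10)])]);cv2.imwrite("pics/m6.png",o);print(o.shape)
for off in [0,.01,.02,.03]: print(off,[((wproj(s,np.array(s["position"])+q2R(s["ee_rot"])@np.array([x,0.002,-off]))-[261,190])*4).round(0) for x in (0,.011)])
```

```text
[ 0.43694549 -0.21846987  0.02272831]
(600, 800, 3)
0 [array([220., 175.]), array([220., 108.])]
0.01 [array([220., 202.]), array([220., 132.])]
0.02 [array([220., 231.]), array([220., 158.])]
0.03 [array([221., 264.]), array([221., 188.])]
```

View pics/m6.png

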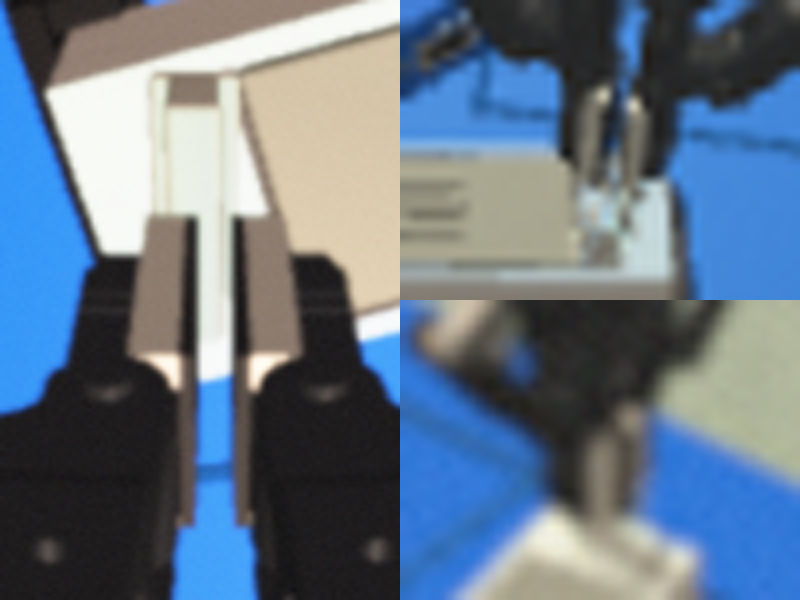

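The probe met the fin top at TCP z ≈ 0.023 (16 N), so the tips sit about 33 mm behind the TCP. The picture shows the fin about 2 mm left of the finger gap, towards -x. I'll back off, open, shift and go 10 mm below the fin top.

```bash
python3 -m pendant '[{"dx":0,"dy":0,"dz":-0.006,"rx":0,"ry":0,"rz":0,"hand":0.004},{"dx":0,"dy":-0.002,"dz":0,"rx":0,"ry":0,"rz":0,"hand":0.026},{"dx":0,"dy":0,"dz":0,"rx":0,"ry":0,"rz":0,"hand":0.026},{"dx":0,"dy":0,"dz":0,"rx":0,"ry":0,"rz":0,"hand":0.026},{"dx":0,"dy":0,"dz":0.005,"rx":0,"ry":0,"rz":0,"hand":0.026},{"dx":0,"dy":0,"dz":0.003,"rx":0,"ry":0,"rz":0,"hand":0.026},{"dx":0,"dy":0,"dz":0,"rx":0,"ry":0,"rz":0,"hand":0.026}]'
```

```text
clock: 6.47
position: [0.4338, -0.2174, 0.0174]
ee_rot: [-0.001, 0.75, 0.661, -0.0]
contact_force: [-0.0, -0.1, 0.2]
width: 0.0257
gripper_force: 0.0
```

```bash
python3 -m pendant '[{"dx":0,"dy":0,"dz":0.003,"rx":0,"ry":0,"rz":0,"hand":0.026},{"dx":0,"dy":0,"dz":0.003,"rx":0,"ry":0,"rz":0,"hand":0.026},{"dx":0,"dy":0,"dz":0.002,"rx":0,"ry":0,"rz":0,"hand":0.026},{"dx":0,"dy":0,"dz":0,"rx":0,"ry":0,"rz":0,"hand":0.026},{"dx":0,"dy":0,"dz":0,"rx":0,"ry":0,"rz":0,"hand":0.015},{"dx":0,"dy":0,"dz":0,"rx":0,"ry":0,"rz":0,"hand":0.004},{"dx":0,"dy":0,"dz":0,"rx":0,"ry":0,"rz":0,"hand":0.004},{"dx":0,"dy":0,"dz":0,"rx":0,"ry":0,"rz":0,"hand":0.004},{"dx":0,"dy":0,"dz":0,"rx":0,"ry":0,"rz":0,"hand":0.004}]' 20
```

```text
clock: 7.22
position: [0.4346, -0.218, 0.011]
ee_rot: [0.0, 0.75, 0.662, -0.0]
contact_force: [-0.9, -0.2, 5.0]
width: 0.0062
gripper_force: 43.3
```

The fin is gripped. Now I'll turn it about the pivot, clockwise seen from above.

```bash
python3 -m pendant '[{"dx":0,"dy":0,"dz":0,"rx":0,"ry":0,"rz":5,"hand":0.004},{"dx":0,"dy":0,"dz":0,"rx":0,"ry":0,"rz":7,"hand":0.004},{"dx":0,"dy":0,"dz":0,"rx":0,"ry":0,"rz":7,"hand":0.004},{"dx":0,"dy":0,"dz":0,"rx":0,"ry":0,"rz":7,"hand":0.004},{"dx":0,"dy":0,"dz":0,"rx":0,"ry":0,"rz":7,"hand":0.004},{"dx":0,"dy":0,"dz":0,"rx":0,"ry":0,"rz":7,"hand":0.004},{"dx":0,"dy":0,"dz":0,"rx":0,"ry":0,"rz":0,"hand":0.004}]'
```

```text
clock: 7.8
position: [0.4347, -0.218, 0.011]
ee_rot: [0.0, 0.931, 0.364, 0.0]
contact_force: [-1.9, 1.2, 4.4]
width: 0.0062
gripper_force: 43.5
```

```bash
python3 -m pendant '[{"dx":0,"dy":0,"dz":0,"rx":0,"ry":0,"rz":7,"hand":0.004},{"dx":0,"dy":0,"dz":0,"rx":0,"ry":0,"rz":7,"hand":0.004},{"dx":0,"dy":0,"dz":0,"rx":0,"ry":0,"rz":7,"hand":0.004},{"dx":0,"dy":0,"dz":0,"rx":0,"ry":0,"rz":7,"hand":0.004},{"dx":0,"dy":0,"dz":0,"rx":0,"ry":0,"rz":4,"hand":0.004},{"dx":0,"dy":0,"dz":0,"rx":0,"ry":0,"rz":1,"hand":0.004},{"dx":0,"dy":0,"dz":0,"rx":0,"ry":0,"rz":0,"hand":0.004}]'
python3 - <<'E'
from h import *
s=manip.get_state();T=q2R(s["ee_rot"]);print("yaw",np.arctan2(T[1,0],T[0,0]),"moment",s["moment"],s["contact_force"])
E
```

```text
clock: 8.38
position: [0.4347, -0.2181, 0.0109]
ee_rot: [0.0, 0.996, 0.087, 0.0]
contact_force: [-2.1, 0.1, 6.0]
width: 0.0063
gripper_force: 43.6
yaw 0.17479764033310086 moment [0.02956419 0.25987121 0.00263846] [-2.1359407   0.11475217  6.03354484]
```

```bash
python3 -m pendant '[{"dx":0,"dy":0,"dz":0,"rx":0,"ry":0,"rz":1.5,"hand":0.004},{"dx":0,"dy":0,"dz":0,"rx":0,"ry":0,"rz":1,"hand":0.004},{"dx":0,"dy":0,"dz":0,"rx":0,"ry":0,"rz":0,"hand":0.004},{"dx":0,"dy":0,"dz":0,"rx":0,"ry":0,"rz":0,"hand":0.004}]'
python3 - <<'E'
from h import *
s=manip.get_state();T=q2R(s["ee_rot"]);print("yaw",np.arctan2(T[1,0],T[0,0]),"moment",s["moment"],s["contact_force"])
E
```

```text
clock: 8.72
position: [0.4349, -0.218, 0.0109]
ee_rot: [0.0, 0.998, 0.066, 0.0]
contact_force: [-0.6, 1.2, 4.5]
width: 0.0063
gripper_force: 43.6
yaw 0.13180129935943102 moment [0.07524039 0.11140723 0.11998484] [-0.6454777   1.15723416  4.54347476]
```

It's on the stop: the moment rose to 0.12 N m. Release, rise and move over the case's middle.

```bash
python3 -m pendant '[{"dx":0,"dy":0,"dz":0,"rx":0,"ry":0,"rz":0,"hand":0.026},{"dx":0,"dy":0,"dz":0,"rx":0,"ry":0,"rz":0,"hand":0.026},{"dx":0,"dy":0,"dz":0,"rx":0,"ry":0,"rz":0,"hand":0.026},{"dx":0,"dy":0,"dz":-0.01,"rx":0,"ry":0,"rz":0,"hand":0.026},{"dx":0,"dy":0,"dz":-0.02,"rx":0,"ry":0,"rz":0,"hand":0.026},{"dx":0,"dy":0,"dz":-0.025,"rx":0,"ry":0,"rz":0,"hand":0.075},{"dx":0.012,"dy":0,"dz":0,"rx":0,"ry":0,"rz":-1,"hand":0.075},{"dx":0.0235,"dy":0,"dz":0,"rx":0,"ry":0,"rz":-1,"hand":0.075},{"dx":0,"dy":0,"dz":0,"rx":0,"ry":0,"rz":0,"hand":0.075},{"dx":0,"dy":0,"dz":0,"rx":0,"ry":0,"rz":0,"hand":0.075}]' 60
python3 - <<'E'
from h import *
s=manip.get_state();T=q2R(s["ee_rot"]);print("yaw",np.arctan2(T[1,0],T[0,0]),"to centre",T.T@(np.array([.470,-.213,-.027])-s["position"]))
d=manip.get_image("wrist");np.save("w7.npy",np.r_[s["position"],s["ee_rot"]]);im=d["frame"][:,:,::-1];cv2.imwrite("pics/w7full.png",im)
h=manip.get_image("side")["frame"][:,:,::-1];a=manip.get_image("scene")["frame"][:,:,::-1]
# case-white mask
c=wproj(s,[.470,-.213,.04]);print(c)
hsv=cv2.cvtColor(im,cv2.COLOR_BGR2HSV);m=((hsv[...,1]<110)&(hsv[...,2]>110)&~((hsv[...,0]>95)&(hsv[...,0]<130)&(hsv[...,1]>60))).astype(np.uint8)
n,l,st,ct=cv2.connectedComponentsWithStats(m);i=l[int(c[1]),int(c[0])];print(i,st[i],ct[i])
cs,_=cv2.findContours((l==i).astype(np.uint8),0,2);r=cv2.minAreaRect(max(cs,key=cv2.contourArea));b=cv2.boxPoints(r);print(r);P=[atz(wray(s,p),.04) for p in b];print(np.round(P,4),np.mean(P,0))
E
```

```text
clock: 9.55
position: [0.4705, -0.2128, 0.065]
ee_rot: [-0.0, 0.997, 0.082, -0.0]
contact_force: [-0.6, -0.0, 0.1]
width: 0.0747
gripper_force: 0.0
yaw 0.1647806971573185 to centre [-5.17107372e-04  8.16341963e-05  9.20256191e-02]
[312.88969965 220.47970202]
18 [ 278  143   78  146 9980] [314.800501   212.26462926]
((316.5, 215.5), (145.0, 77.0), 90.0)
[[ 0.5191 -0.1819  0.04  ]
 [ 0.5274 -0.2314  0.04  ]
 [ 0.4203 -0.2539  0.04  ]
 [ 0.4108 -0.1956  0.04  ]] [ 0.46938739 -0.21569527  0.04      ]
```

```bash
python3 -m pendant '[{"dx":0,"dy":0.001,"dz":0.02,"rx":0,"ry":0,"rz":0,"hand":0.075},{"dx":0,"dy":0,"dz":0.02,"rx":0,"ry":0,"rz":0,"hand":0.075},{"dx":0,"dy":0,"dz":0.015,"rx":0,"ry":0,"rz":0,"hand":0.075},{"dx":0,"dy":0,"dz":0.01,"rx":0,"ry":0,"rz":0,"hand":0.075},{"dx":0,"dy":0,"dz":0,"rx":0,"ry":0,"rz":0,"hand":0.075}]'
```

```text
clock: 10.12
position: [0.4676, -0.213, -0.0015]
ee_rot: [-0.001, 0.997, 0.081, -0.002]
contact_force: [0.1, -0.4, -0.2]
width: 0.0751
gripper_force: 0.0
```

```bash
python3 -m pendant '[{"dx":0,"dy":0,"dz":0.008,"rx":0,"ry":0,"rz":0,"hand":0.075},{"dx":0,"dy":0,"dz":0.008,"rx":0,"ry":0,"rz":0,"hand":0.075},{"dx":0,"dy":0,"dz":0.006,"rx":0,"ry":0,"rz":0,"hand":0.075},{"dx":0,"dy":0,"dz":0,"rx":0,"ry":0,"rz":0,"hand":0.075}]'
```

```text
clock: 10.45
position: [0.4692, -0.2136, -0.0223]
ee_rot: [-0.0, 0.997, 0.081, -0.001]
contact_force: [-0.5, 0.9, -0.1]
width: 0.0751
gripper_force: 0.0
```

```bash
python3 -m pendant '[{"dx":0,"dy":0,"dz":0.005,"rx":0,"ry":0,"rz":0,"hand":0.075},{"dx":0,"dy":0,"dz":0,"rx":0,"ry":0,"rz":0,"hand":0.06},{"dx":0,"dy":0,"dz":0,"rx":0,"ry":0,"rz":0,"hand":0.045},{"dx":0,"dy":0,"dz":0,"rx":0,"ry":0,"rz":0,"hand":0.045},{"dx":0,"dy":0,"dz":0,"rx":0,"ry":0,"rz":0,"hand":0.045},{"dx":0,"dy":0,"dz":0,"rx":0,"ry":0,"rz":0,"hand":0.045},{"dx":0,"dy":0,"dz":0,"rx":0,"ry":0,"rz":0,"hand":0.045}]' 60
```

```text
clock: 11.03
position: [0.4699, -0.2138, -0.0261]
ee_rot: [-0.0, 0.997, 0.081, 0.0]
contact_force: [-0.9, 2.2, 3.5]
width: 0.0492
gripper_force: 63.4
```

Gripped at 49 mm with 63 N. I'll lift straight up and refine the head pose from the earlier crops.

```bash
python3 -m pendant '[{"dx":0,"dy":0,"dz":-0.004,"rx":0,"ry":0,"rz":0,"hand":0.045},{"dx":0,"dy":0,"dz":-0.008,"rx":0,"ry":0,"rz":0,"hand":0.045},{"dx":0,"dy":0,"dz":-0.015,"rx":0,"ry":0,"rz":0,"hand":0.045},{"dx":0,"dy":0,"dz":-0.02,"rx":0,"ry":0,"rz":0,"hand":0.045},{"dx":0,"dy":0,"dz":-0.02,"rx":0,"ry":0,"rz":0,"hand":0.045},{"dx":0,"dy":0,"dz":-0.02,"rx":0,"ry":0,"rz":0,"hand":0.045},{"dx":0,"dy":0,"dz":-0.02,"rx":0,"ry":0,"rz":0,"hand":0.045},{"dx":0,"dy":0,"dz":-0.015,"rx":0,"ry":0,"rz":0,"hand":0.045},{"dx":0,"dy":0,"dz":-0.008,"rx":0,"ry":0,"rz":0,"hand":0.045},{"dx":0,"dy":0,"dz":-0.004,"rx":0,"ry":0,"rz":0,"hand":0.045},{"dx":0,"dy":0,"dz":0,"rx":0,"ry":0,"rz":0,"hand":0.045},{"dx":0,"dy":0,"dz":0,"rx":0,"ry":0,"rz":0,"hand":0.045}]'
python3 - <<'E'
from h import *
from scipy.optimize import least_squares
def pj(n,X):
    f,cx,cy,o,q=CAM[n];c=q2R(q).T@(np.array(X)-o);return np.array([cx+f*c[0]/-c[2],cy-f*c[1]/-c[2]])
def ax(p): return np.array([np.cos(.349)*np.cos(p),np.cos(.349)*np.sin(p),np.sin(.349)])
# foot ellipse by segmentation of dark grey
for n in("side","scene"):
    im=cv2.imread(f"pics/{n}0.png"); X0=pj(n,[.766,.0735,.014]); g=im.max(2)<115
    x,y=X0.astype(int); m=np.zeros(g.shape,np.uint8); m[y-30:y+30,x-35:x+35]=g[y-30:y+30,x-35:x+35]
    ys,xs=np.nonzero(m); print(n,X0,"dark bbox",xs.min(),xs.max(),ys.min(),ys.max(),len(xs))
def res(v,full=False):
    L=np.array([v[0],v[1],.25]);p=v[2];h=ax(p);fl=L*[1,1,0]+.09*np.array([np.cos(p),np.sin(p),0])+[0,0,.014]
    a=pj("side",L);b=pj("side",L+.06*h);d=(b-a)/np.linalg.norm(b-a);w=np.array([234.0,209.7])-a
    return np.r_[pj("side",L)-[256.9,222.7],(pj("scene",L)-[377.5,231.5])*.5,(pj("side",fl)-[233,275])*.7,(pj("scene",fl)-[341,327])*.7,w[0]*d[1]-w[1]*d[0]]
r=least_squares(res,[.672,.089,-.16]);print(r.x,r.fun.round(1))
E
```

```text
clock: 12.03
position: [0.4693, -0.2137, 0.107]
ee_rot: [-0.0, 0.997, 0.081, -0.001]
contact_force: [-0.1, -0.1, -2.5]
width: 0.0496
gripper_force: 62.9
side [231.80309863 274.56801524] dark bbox 211 254 244 294 1353
scene [342.44856216 325.72667132] dark bbox 319 364 307 348 1322
[ 0.67472757  0.08703034 -0.16653536] [-0.5 -0.3 -0.8 -0.  -0.  -0.5  1.2 -1.6 -0.9]
```

```bash
cat > tgt.py <<'E'
from h import *
p=-.1665;L=np.array([.6735,.088,.25]);t=.349
hx=np.array([np.cos(t)*np.cos(p),np.cos(t)*np.sin(p),np.sin(t)]);hy=np.array([-np.sin(p),np.cos(p),0]);hz=np.cross(hx,hy)
Rt=np.c_[hx,-hy,-hz]; Pt=L-.125*hx-.0501*hz
if __name__=="__main__":
    s=manip.get_state();T=q2R(s["ee_rot"]);P=s["position"]
    print("target",Pt,"pre",Pt-.1*hx)
    print("to pre (tool mm)",(T.T@(Pt-.1*hx-P)*1e3).round(1),"to target",(T.T@(Pt-P)*1e3).round(1))
    print("rotvec deg",np.degrees(R.from_matrix(T.T@Rt).as_rotvec()).round(2)); 
    Ry=R.from_matrix(T.T@Rt).as_euler("ZYX",degrees=True);print("intrinsic z,y,x",Ry.round(2))
    print(s["clock"],s["width"],s["gripper_force"],np.round(s["qpos"],3))
E
python3 tgt.py
```

```text
target [0.57455522 0.10462825 0.16017549] pre [0.48188326 0.12020231 0.12597966]
to pre (tool mm) [  66.4 -327.5  -18.8] to target [ 155.3 -297.1  -53.2]
rotvec deg [-3.32 19.88 18.66]
intrinsic z,y,x [ 1.885e+01  2.006e+01 -2.000e-02]
12.0333 0.04963954770208137 62.920272974297404 [-0.562  0.258  1.771 -0.     1.114  0.846]
```

```bash
python3 -m pendant '[{"dx":0.003,"dy":-0.012,"dz":-0.001,"rx":0,"ry":0,"rz":0,"hand":0.045},{"dx":0.005,"dy":-0.025,"dz":-0.0015,"rx":0,"ry":0,"rz":0,"hand":0.045},{"dx":0.006,"dy":-0.031,"dz":-0.002,"rx":0,"ry":0,"rz":0,"hand":0.045},{"dx":0.006,"dy":-0.032,"dz":-0.002,"rx":0,"ry":0,"rz":0,"hand":0.045},{"dx":0.006,"dy":-0.032,"dz":-0.002,"rx":0,"ry":0,"rz":0,"hand":0.045},{"dx":0.006,"dy":-0.032,"dz":-0.002,"rx":0,"ry":0,"rz":0,"hand":0.045},{"dx":0.006,"dy":-0.032,"dz":-0.002,"rx":0,"ry":0,"rz":0,"hand":0.045},{"dx":0.006,"dy":-0.032,"dz":-0.002,"rx":0,"ry":0,"rz":0,"hand":0.045},{"dx":0.006,"dy":-0.031,"dz":-0.002,"rx":0,"ry":0,"rz":0,"hand":0.045},{"dx":0.006,"dy":-0.031,"dz":-0.001,"rx":0,"ry":0,"rz":0,"hand":0.045},{"dx":0.006,"dy":-0.025,"dz":-0.001,"rx":0,"ry":0,"rz":0,"hand":0.045},{"dx":0.004,"dy":-0.012,"dz":0,"rx":0,"ry":0,"rz":0,"hand":0.045}]'
python3 -m pendant '[{"dx":0,"dy":0,"dz":0,"rx":0,"ry":0,"rz":4,"hand":0.045},{"dx":0,"dy":0,"dz":0,"rx":0,"ry":0,"rz":6,"hand":0.045},{"dx":0,"dy":0,"dz":0,"rx":0,"ry":0,"rz":6,"hand":0.045},{"dx":0,"dy":0,"dz":0,"rx":0,"ry":0,"rz":2.85,"hand":0.045},{"dx":0,"dy":0,"dz":0,"rx":0,"ry":3,"rz":0,"hand":0.045},{"dx":0,"dy":0,"dz":0,"rx":0,"ry":5,"rz":0,"hand":0.045},{"dx":0,"dy":0,"dz":0,"rx":0,"ry":5,"rz":0,"hand":0.045},{"dx":0,"dy":0,"dz":0,"rx":0,"ry":5,"rz":0,"hand":0.045},{"dx":0,"dy":0,"dz":0,"rx":0,"ry":2.05,"rz":0,"hand":0.045},{"dx":0,"dy":0,"dz":0,"rx":0,"ry":0,"rz":0,"hand":0.045},{"dx":0,"dy":0,"dz":0,"rx":0,"ry":0,"rz":0,"hand":0.045}]'; python3 tgt.py
```

```text
clock: 13.03
position: [0.4805, 0.1233, 0.1253]
ee_rot: [-0.001, 0.997, 0.082, -0.001]
contact_force: [-0.3, 0.1, -3.0]
width: 0.0492
gripper_force: 63.0
clock: 13.95
position: [0.4804, 0.12, 0.1252]
ee_rot: [0.014, 0.982, -0.081, 0.172]
contact_force: [0.5, 0.9, -2.6]
width: 0.0493
gripper_force: 63.0
target [0.57455522 0.10462825 0.16017549] pre [0.48188326 0.12020231 0.12597966]
to pre (tool mm) [ 1.6 -0.5 -0.2] to target [101.6  -0.3  -0.4]
rotvec deg [-0.    0.1   0.08]
intrinsic z,y,x [ 0.08  0.1  -0.  ]
13.95 0.049328902296669856 63.03913346026093 [ 0.203  0.058  2.046 -0.187  0.722  2.06 ]
```

```bash
python3 -m pendant '[{"dx":0.006,"dy":0,"dz":0,"rx":0,"ry":0,"rz":0,"hand":0.045},{"dx":0.012,"dy":0,"dz":0,"rx":0,"ry":0,"rz":0,"hand":0.045},{"dx":0.015,"dy":0,"dz":0,"rx":0,"ry":0,"rz":0,"hand":0.045},{"dx":0.015,"dy":0,"dz":0,"rx":0,"ry":0,"rz":0,"hand":0.045},{"dx":0.015,"dy":0,"dz":0,"rx":0,"ry":0,"rz":0,"hand":0.045},{"dx":0.015,"dy":0,"dz":0,"rx":0,"ry":0,"rz":0,"hand":0.045},{"dx":0.012,"dy":0,"dz":0,"rx":0,"ry":0,"rz":0,"hand":0.045},{"dx":0.006,"dy":0,"dz":0,"rx":0,"ry":0,"rz":0,"hand":0.045},{"dx":0.003,"dy":0,"dz":0,"rx":0,"ry":0,"rz":0,"hand":0.045},{"dx":0,"dy":0,"dz":0,"rx":0,"ry":0,"rz":0,"hand":0.045},{"dx":0,"dy":0,"dz":0,"rx":0,"ry":0,"rz":0,"hand":0.045}]'; python3 tgt.py
python3 - <<'E'
from h import *
from tgt import *
def pj(n,X):
    f,cx,cy,o,q=CAM[n];c=q2R(q).T@(np.array(X)-o);return np.array([cx+f*c[0]/-c[2],cy-f*c[1]/-c[2]])
w=manip.get_image("wrist")["frame"][:,:,::-1];b=manip.get_image("side")["frame"][:,:,::-1];a=manip.get_image("scene")["frame"][:,:,::-1]
f=lambda im,x,y,w,h,s:cv2.resize(im[y:y+h,x:x+w],None,fx=s,fy=s,interpolation=cv2.INTER_CUBIC)
S=L-.075*hx; print("side lens,socket",pj("side",L),pj("side",S),"scene",pj("scene",L),pj("scene",S))
c=L-.1*hx
x,y=(pj("side",c)-[40,30]).astype(int); u,v=(pj("scene",c)-[40,30]).astype(int); print("side org",x,y,"scene org",u,v)
o=np.vstack([np.hstack([f(b,x,y,80,60,5),f(a,u,v,80,60,5)]),np.hstack([cv2.resize(w,(480,300)),np.zeros((300,320,3),np.uint8)])]);cv2.imwrite("pics/m8.png",o)
for q in [(50,25,32),(50,-25,32),(-50,25,32),(-50,-25,32)]:
    X=S+(np.array(q)-[50,0,16])@np.array([hx,hy,hz])/1e3; print(q,"side",((pj("side",X)+.5-[x,y])*5).round(),"scene",((pj("scene",X)+.5-[u,v])*5).round())
E
```

```text
clock: 14.87
position: [0.5734, 0.1038, 0.1595]
ee_rot: [0.015, 0.981, -0.082, 0.173]
contact_force: [-0.8, 0.8, -2.3]
width: 0.0493
gripper_force: 63.0
target [0.57455522 0.10462825 0.16017549] pre [0.48188326 0.12020231 0.12597966]
to pre (tool mm) [-98.8  -1.   -0.3] to target [ 1.2 -1.  -0.3]
rotvec deg [ 0.02  0.03 -0.01]
intrinsic z,y,x [-0.01  0.03  0.02]
14.8667 0.04925481400907908 63.04021758958697 [ 0.128  0.146  1.843 -0.136  0.823  1.941]
side lens,socket [256.78959147 222.77328232] [288.27047525 239.22407599] scene [376.65762031 231.35328406] [399.10896862 225.09949843]
side org 258 214 scene org 366 193
(50, 25, 32) side [141. 154.] scene [224. 161.]
(50, -25, 32) side [186.  66.] scene [137. 103.]
(-50, 25, 32) side [356. 267.] scene [356. 124.]
(-50, -25, 32) side [395. 175.] scene [270.  70.]
```

View pics/m8.png

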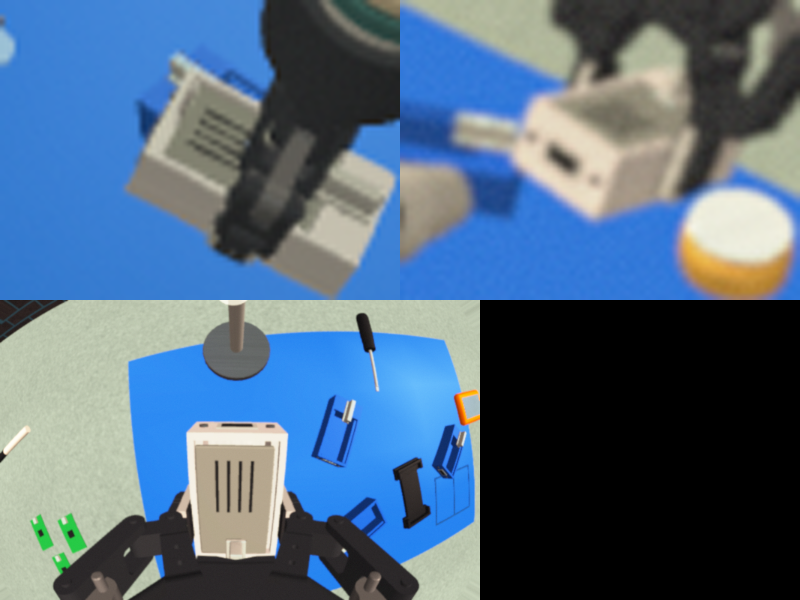

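The final view shows the case held lid up in the fingers, with the button lengthwise and the socket facing the barrel. The front top corners are at side crop (141,160) and (180,66), and scene crop (200,150) and (127,92). The socket is at scene crop (160,155). The nest is empty and the bystanders are in place. As a check, I'll triangulate the held case.

Run:
```python
from tgt import *
sd=lambda u,v:ray("side",(258+u/5-.5,214+v/5-.5));sc=lambda u,v:ray("scene",(366+u/5-.5,193+v/5-.5))
A,ra=tri([sd(141,160),sc(200,150)]);B,rb=tri([sd(180,66),sc(127,92)]);H=np.array([hx,hy,hz])
Ls=atz(ray("side",(256.9,222.7)),.25)
print(A,ra,B,rb,np.linalg.norm(A-B)); print("corners in head mm",(H@(A-L)*1e3).round(1),(H@(B-L)*1e3).round(1),"expect (-75,+-25,16)"); print("lens from side only, offset mm",(H@(Ls-L)*1e3).round(1))
s=manip.get_state();T=q2R(s["ee_rot"]); print("angles",np.degrees(R.from_matrix(T.T@Rt).as_rotvec()).round(2), np.abs(s["qd"]).max(), s["clock"])
```

```text
[0.60298595 0.11779027 0.23505093] 0.0057794982885854855 [0.59656246 0.07416489 0.24220085] 0.0033982943430815394 0.04467164684115114
corners in head mm [-75.1  17.7  11.4] [-71.8 -26.4  17.8] expect (-75,+-25,16)
lens from side only, offset mm [-0.1 -0.3  0. ]
angles [0.01 0.01 0.03] 0.002648282811680493 15.0167
```

All within tolerance. I'll nudge 2 mm sideways towards the axis, settle and hand in.

```bash
python3 -m pendant '[{"dx":0,"dy":-0.001,"dz":0,"rx":0,"ry":0,"rz":0,"hand":0.045},{"dx":0,"dy":-0.001,"dz":0,"rx":0,"ry":0,"rz":0,"hand":0.045},{"dx":0,"dy":0,"dz":0,"rx":0,"ry":0,"rz":0,"hand":0.045},{"dx":0,"dy":0,"dz":0,"rx":0,"ry":0,"rz":0,"hand":0.045},{"dx":0,"dy":0,"dz":0,"rx":0,"ry":0,"rz":0,"hand":0.045},{"dx":0,"dy":0,"dz":0,"rx":0,"ry":0,"rz":0,"hand":0.045}]'; python3 tgt.py; python3 -c "
from rig import manip
print(manip.sign_off())"
```

```text
clock: 15.52
position: [0.574, 0.106, 0.16]
ee_rot: [0.014, 0.981, -0.082, 0.173]
contact_force: [0.2, 0.6, -1.9]
width: 0.0488
gripper_force: 63.0
target [0.57455522 0.10462825 0.16017549] pre [0.48188326 0.12020231 0.12597966]
to pre (tool mm) [-99.3   1.2   0. ] to target [0.7 1.3 0.1]
rotvec deg [-0.   -0.06  0.02]
intrinsic z,y,x [ 0.02 -0.06 -0.  ]
15.5167 0.048772872323137824 63.039410314522684 [ 0.133  0.146  1.841 -0.138  0.823  1.947]
the job is handed in; nothing more can be done
None
```

The job is handed in at about 15.5 s, no verdict returned: the turnbutton is home on its stop, and the case is held still and lid up, with the socket about 75 mm from the lens and within about 5 mm of its line of sight by my camera measurements.

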